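# Ready the microscope bench: clear the stain things, lay the wipe cartons down

### The arm

A 6-joint arm with a two-finger parallel gripper is mounted at the origin on the work surface. World frame = base frame: x ahead of the robot, y to its left, z up, the work surface at z = 0. Lengths are in m, angles in rad, forces in N, time in s.
With the tool pointing down it reaches from about 0.275 to 1 m from the base axis. Payload 8.4 kg.
Tool frame: the origin (TCP) lies at the very end of the fingers, on their centre line; the grasp point (between the pads) lies 19 mm behind it; z points along the fingers, y is the line along which they close (so a half turn about z gives the same grasp; the last joint's range is limited). The gripper opens to 85 mm and grips with 20 to 120 N. Pads are 22 mm wide; open, the fingers measure 114 mm over their backs; the gripper's body (76 mm by 85 mm) begins 54 mm behind the grasp point. The pads swing forward as they close: fully open they stand 13 mm farther back than shut.
Start: joints at [1.311, 0.353, 1.633, -0, 1.155, -0.002], TCP at [0.159, 0.604, 0.231] pointing down, gripper open.
Joint ranges: [-2.63, 2.63], [-0.92, 2.1], [0.06, 2.66], [-1.3, 4.44], [0, 2.69], [-3.02, 3.02]. Speed limits (rad/s): [2.22, 2.22, 2.79, 3.14, 3.14, 3.14].

### API

Orientations are given as a unit quaternion [w, x, y, z].
In Python, from station import manip gives the robot as it stands. The module is installed in compiled form; this text tells all that it offers.
- The arm moves only by the shell command python3 -m inch 'ROWS' [OPENING] [FORCE]. ROWS is JSON, a list of rows, each an object of numbers: "dx", "dy", "dz": the shift along the tool's x, y, z normalised to -1 to 1, where 1 is 4 cm; "roll": the turn about the tool's z normalised to -1 to 1, where 1 is 8 degrees. A call has 1 to 8 rows; each row shifts and turns the commanded pose from where the row before left it, along the tool's axes as they then stand; what a row does not reach is not made up. A row lasts 1/8 s, in which the tool goes at most 62.5 mm and 10.7 degrees, less where a joint would pass 70% of its speed; a pose out of reach is approached as far as the arm can. A call with a number of a shift or a turn outside -1 to 1 is refused whole. A call with a gripper value outside its range is refused whole. OPENING is the opening, from -1 (shut) to 1 (fully open), set as the call begins (- or left out, the last holds). The fingers move at their own pace and stop on an object; FORCE is the grip in N (left out, the last holds). Time passes only in rows, so rows that do not move let the fingers close. It gives the time, the measured TCP pose, the force, the opening and the grip force at its end, in the units of the state.
- manip.get_obs(): the state, without advancing time (a new reading comes with each control period).
- manip.camera(name): name is "side" or "top" or "wrist"; returns a dict with "image" (480x640x3 uint8, red, green, blue), "fx", "fy", "cx", "cy" (pixels), "distortion" ([k1, k2, p1, p2, k3] as OpenCV has them; the pictures are not rectified), "extrinsics" (4x4, takes a point from camera to world coordinates). Camera axes: x right, y up, looking along -z (the intrinsics and any distortion apply to the point x, -y, -z); pixel columns grow to the right and rows downward; lengths in m; the calibration is good to about 2 mm. A picture is of the moment at which its call begins. There is no depth.
- manip.finish_job(): hands the job in; it is judged then, once.
Trained networks look in the newest picture that a camera, given by its name, has taken for a name from the list of things; names that differ only in an ending like _2 or _b are one class to them, and where a whole thing is asked for, a point or a joint stands for the part that bears it (a point fixed in the world has none). Each returns a list of dicts, best first, with "confidence" (0 to 1); they miss things now and then, are a little off and sometimes report something else, mostly with a low value. They report only what shows in the picture. A call takes as long as a camera call.
- manip.recognise(camera, thing): "rect" ([left, top, width, height] in pixels, round what is visible of it).
The state is a dict: "t": time; "joints": joint angles; "joint_vel": joint speeds; "joint_torque": joint torques, N m; "position": TCP position; "tcp_rot": TCP orientation; "force": force on the tool from outside, world axes, zero at the start; "ft_torque": the same for the moment, N m; "gripper_width": finger opening in m; "gripper_force": force on a finger pad.
Only numpy, scipy, OpenCV 4.12 (cv2) and the standard library are available. Lean on these libraries where they do the work, as an engineer would, in place of code of your own. Each camera call takes 0.05 s, during which the arm holds its last target. There are 200 camera calls.

### The job

Get this microscope bench ready for the next user. First clear the space in front of the standing lens-wipe cartons: hang each staining rack by the eye of its handle on its own peg of the drain stand and set every stain jar upright on the red-rimmed jar pad, while all the cartons stay standing. Then tip every carton over onto its back, so that it lies flat on the bench with its dispensing slot facing up; leave everything else where it is.

Things in the scene. Friction and masses are not known exactly. Their poses are not given: they have to be found in the camera images.
- carton1: blue carton, 88 (x) x 96 (y) x 165 mm, 0.25 kg, on end; may be absent; too thick to grip. Origin: centre of its underside, z up. Its -x face, towards the robot, is white, black slot. Pushed there with fingertips only, at z 0.14 to 0.155, along +x it tips over its far lower edge (its near top edge rises to z 0.187), falls past 0.49 rad, lies slot up, 88 mm high, 165 mm beyond that edge.
- carton2: green carton, 88 (x) x 96 (y) x 165 mm, 0.25 kg, on end; may be absent; too thick to grip. Origin: centre of its underside, z up. Its -x face, towards the robot, is white, black slot. Pushed there with fingertips only, at z 0.14 to 0.155, along +x it tips over its far lower edge (its near top edge rises to z 0.187), falls past 0.49 rad, lies slot up, 88 mm high, 165 mm beyond that edge.
- carton3: orange carton, 88 (x) x 96 (y) x 165 mm, 0.25 kg, on end; may be absent; too thick to grip. Origin: centre of its underside, z up. Its -x face, towards the robot, is white, black slot. Pushed there with fingertips only, at z 0.14 to 0.155, along +x it tips over its far lower edge (its near top edge rises to z 0.187), falls past 0.49 rad, lies slot up, 88 mm high, 165 mm beyond that edge.
- rack1: yellow slide-staining rack, 0.15 kg, on the bench: basket 50 (x) x 60 (y) x 48 mm with an upright flat handle 10 mm thick (x), 48 wide, up to z 155. An eye 32 mm wide, 39 high (z 66 to 105) goes through it along x; above it a solid tab (z 105 to 155) to pinch from above across its 10 mm, fingertips at z 120 to 125. Same from both sides. Origin: centre of underside, z up.
- rack1_eye (a point): middle of the upper edge of the eye of rack1, 105 mm above its origin: the edge that rests on the peg when it hangs; axes as rack1
- rack2: white slide-staining rack, 0.15 kg, on the bench: basket 50 (x) x 60 (y) x 48 mm with an upright flat handle 10 mm thick (x), 48 wide, up to z 155. An eye 32 mm wide, 39 high (z 66 to 105) goes through it along x; above it a solid tab (z 105 to 155) to pinch from above across its 10 mm, fingertips at z 120 to 125. Same from both sides. Origin: centre of underside, z up.
- rack2_eye (a point): middle of the upper edge of the eye of rack2, 105 mm above its origin: the edge that rests on the peg when it hangs; axes as rack2
- jar1: amber glass stain jar with red cap, 60 mm diameter, 68 mm high, 0.22 kg, upright; may be absent. Origin: centre of its underside, z up
- jar2: green glass stain jar with red cap, 60 mm diameter, 68 mm high, 0.22 kg, upright; may be absent. Origin: centre of its underside, z up
- pad: flat rubber jar pad with a red rim, fixed, 150 (x) x 200 (y) x 3 mm; room for both jars side by side along y (at y = +45 and -45 mm). Origin: centre of its underside, z up. It lies to the left or the right of the cartons
- stand: steel drain stand, fixed, on the other side of the cartons from the pad: drip plate 130 x 180 x 8 mm, uprights at x = 55 mm, y = +55 and -55 mm, nothing above z 183 mm. Each carries a level peg towards the stand's -x (roughly to the robot). Origin: underside of the plate, 10 mm to the -x side of its middle, midway between the pegs, z up
- peg1_seat (a point): hanging place on the peg at the stand's y = +55 mm: top of the peg (z = 174 mm), at x = 0; axes as the stand. The peg is 8 mm thick, axis at z 170, from x = 55 to -25 mm, then an end bent up to x = -35, z = 182 mm. A rack goes on from the -x end, its handle's thickness along the peg, raised about 16 mm, then lowered
- peg2_seat (a point): hanging place on the peg at the stand's y = -55 mm: top of the peg (z = 174 mm), at x = 0; axes as the stand. The peg is 8 mm thick, axis at z 170, from x = 55 to -25 mm, then an end bent up to x = -35, z = 182 mm. A rack goes on from the -x end, its handle's thickness along the peg, raised about 16 mm, then lowered
- dishes: clear stack of dishes, 70 mm diameter, 30 mm high, loose, to be left alone. Origin: centre of its underside
- slidebox: blue flat slide box 70 x 160 x 34 mm, loose, to be left alone. Origin: centre of its underside
- timer: white lab timer 60 x 70 x 22 mm, loose, to be left alone. Origin: centre of its underside
- mouse: black computer mouse 100 x 60 x 30 mm, loose, to be left alone. Origin: centre of its underside
- notebook: red notebook 110 x 160 x 12 mm, loose, to be left alone. Origin: centre of its underside
- coverslips: white cover-slip box 60 x 60 x 25 mm, loose, to be left alone. Origin: centre of its underside

How it is judged:
By the outcome, as a careful person would: the job done as asked, in the order asked, and still so for the second after the job is handed in, with the robot touching nothing.
Of carton1, carton2, carton3 only 2 to 3 are there at a start; the rules pass over those that are not, and their reading is None.
Of jar1, jar2 only 1 to 2 are there at a start; the rules pass over those that are not, and their reading is None.
At some moment in a run one of jar1, jar2 may be knocked a few centimetres aside while the robot is not near it.
It also fails if it takes over 210 s, if anything falls off the work surface, if the arm or the gripper's body presses on something with over 40 N, if the wrist force passes 120 N, or if a joint passes its speed limit or range.

## Working session

There is one attempt and no reset: what is moved stays moved. The work goes in short steps, Python scripts to look and compute and a shell command to move; the robot and the scene stay as the last step left them, time stands still between calls to the robot, and variables do not carry over. Pictures are saved under pics/ and viewed, at most 18 in all, crops included, and the job is handed in when it is done.

```bash
mkdir -p pics
cat > h.py <<'E'
import numpy as np, cv2, json
from station import manip
def cam(name,fn=None):
    c=manip.camera(name)
    if fn: cv2.imwrite('pics/'+fn,c['image'][:,:,::-1])
    return c
def K(c): return np.array([[c['fx'],0,c['cx']],[0,c['fy'],c['cy']],[0,0,1]],float)
def ray(c,u,v):
    p=cv2.undistortPoints(np.array([[[u,v]]],float),K(c),np.array(c['distortion'],float))[0,0]
    E=np.array(c['extrinsics']);d=E[:3,:3]@np.array([p[0],-p[1],-1.]);return E[:3,3],d
def atz(c,u,v,z):
    o,d=ray(c,u,v);return o+d*(z-o[2])/d[2]
def proj(c,P):
    E=np.array(c['extrinsics']);q=(np.atleast_2d(P)-E[:3,3])@E[:3,:3]
    q=q*[1,-1,-1]
    return cv2.projectPoints(q,np.zeros(3),np.zeros(3),K(c),np.array(c['distortion'],float))[0][:,0]
E
python3 - <<'E'
from h import *
o=manip.get_obs();print(o['t'],o['position'],o['tcp_rot'],o['gripper_width'])
for n in('top','side'):
    c=cam(n,n+'0.png');print(n,np.array(c['extrinsics']).round(3).tolist(),c['fx'],c['distortion'])
    for t in['carton1','carton2','carton3','rack1','rack2','jar1','jar2','pad','stand','dishes','slidebox','timer','mouse','notebook','coverslips']:
        r=manip.recognise(n,t)
        print(t,[(np.round(x['rect']).astype(int).tolist(),round(x['confidence'],2)) for x in r[:2]], [atz(c,x['rect'][0]+x['rect'][2]/2,x['rect'][1]+x['rect'][3]/2,0).round(3).tolist() for x in r[:1]])
E
```

```text
0.0 [0.15923976 0.60389051 0.23054212] [-8.34535410e-05  1.28548687e-01  9.91702954e-01 -6.91649433e-04] 0.08542695211069777
top [[-0.019, 0.99, -0.137, 0.32], [-1.0, -0.021, -0.013, 0.004], [-0.016, 0.137, 0.99, 1.549], [0.0, 0.0, 0.0, 1.0]] 526.2131378758828 [-0.0934988  0.         0.         0.         0.       ]
carton1 [([374, 233, 48, 43], 0.88), ([247, 236, 40, 45], 0.73)] [[0.473, -0.202, 0.0]]
carton2 [([374, 233, 48, 43], 0.88), ([247, 236, 40, 45], 0.73)] [[0.473, -0.202, 0.0]]
carton3 [([374, 233, 48, 43], 0.88), ([247, 236, 40, 45], 0.73)] [[0.473, -0.202, 0.0]]
rack1 [([291, 181, 24, 28], 0.77), ([241, 182, 27, 27], 0.6)] [[0.659, 0.075, 0.0]]
rack2 [([291, 181, 24, 28], 0.77), ([241, 182, 27, 27], 0.6)] [[0.659, 0.075, 0.0]]
jar1 [([342, 186, 18, 20], 0.93), ([382, 184, 23, 24], 0.83)] [[0.651, -0.068, 0.0]]
jar2 [([342, 186, 18, 20], 0.93), ([382, 184, 23, 24], 0.83)] [[0.651, -0.068, 0.0]]
pad [([430, 220, 70, 55], 0.85)] [[0.491, -0.404, 0.0]]
stand [([162, 212, 67, 51], 0.61)] [[0.538, 0.399, 0.0]]
dishes [([343, 141, 22, 24], 0.84), ([162, 212, 70, 52], 0.38)] [[0
[... 1115 characters left out ...]
 43], 0.93)] [[0.674, -0.053, 0.0]]
jar2 [([366, 251, 26, 35], 0.94), ([401, 282, 32, 43], 0.93)] [[0.674, -0.053, 0.0]]
pad [([374, 370, 129, 110], 0.83)] [[0.502, -0.402, 0.0]]
stand [([203, 129, 59, 82], 0.93)] [[0.589, 0.512, 0.0]]
dishes [([411, 238, 31, 26], 0.95), ([204, 128, 58, 82], 0.71)] [[0.81, -0.08, -0.0]]
slidebox [([254, 380, 84, 98], 0.89), ([286, 164, 17, 20], 0.69)] [[0.29, -0.253, 0.0]]
timer [([290, 165, 14, 20], 0.85)] [[0.732, 0.376, 0.0]]
mouse [([467, 322, 52, 44], 0.63), ([289, 165, 14, 23], 0.6)] [[0.72, -0.354, 0.0]]
notebook [([138, 240, 78, 57], 0.75), ([208, 131, 58, 77], 0.29)] [[0.282, 0.237, 0.0]]
coverslips [([359, 201, 37, 25], 0.86)] [[0.807, 0.101, 0.0]]
```

Run:
```python
import cv2
i=cv2.imread('pics/top0.png')[130:360,140:520];cv2.imwrite('pics/top0c.png',cv2.resize(i,None,fx=2.1,fy=2.1,interpolation=cv2.INTER_CUBIC))
i=cv2.imread('pics/side0.png')[120:480,130:530];cv2.imwrite('pics/side0c.png',cv2.resize(i,None,fx=1.66,fy=1.66,interpolation=cv2.INTER_CUBIC))
```

```text
(no output)
```

View pics/top0c.png

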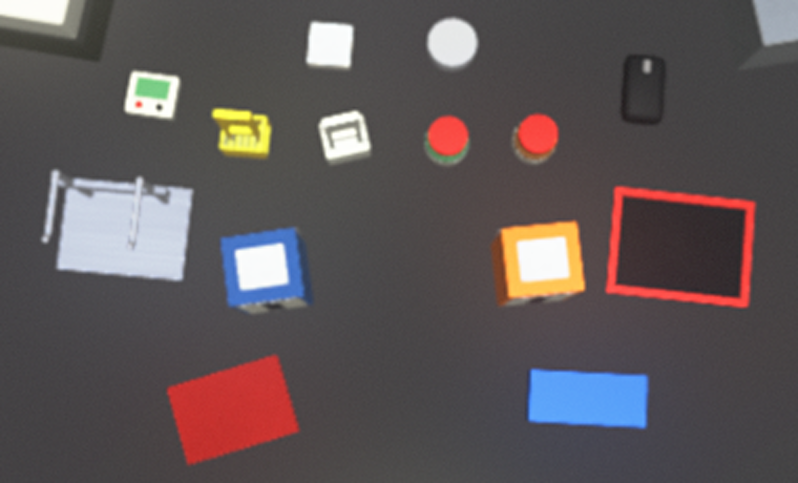

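View pics/side0c.png

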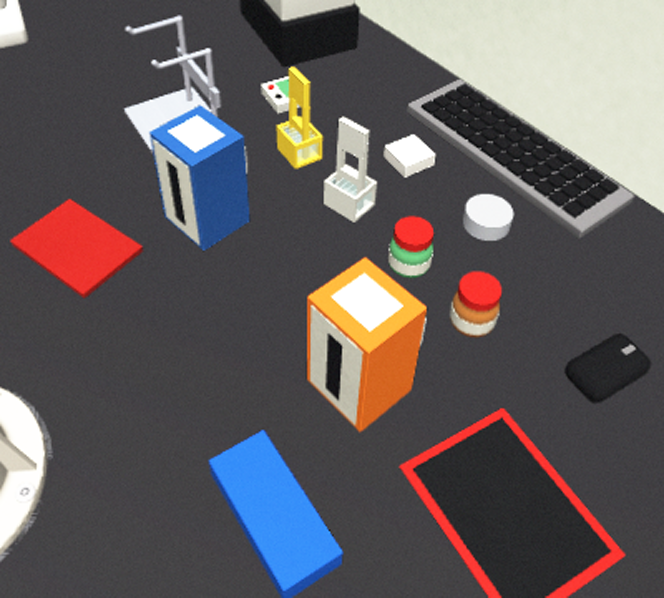

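```bash
cat >> h.py <<'E'
def plan(x,y,z,yaw=None,o=None):
    o=o or manip.get_obs();w,a,b,c_=o['tcp_rot']
    from scipy.spatial.transform import Rotation as R
    M=R.from_quat([a,b,c_,w]).as_matrix();cy=np.degrees(np.arctan2(M[1,1],M[0,1]))
    if yaw is None: yaw=cy
    d=(cy-yaw+90)%180-90
    ty=np.radians(cy-d);Y=np.array([np.cos(ty),np.sin(ty)]);X=np.array([Y[1],-Y[0]])
    X=X*np.sign(X@M[:2,0]) if abs(d)<80 else -np.array([-Y[1],Y[0]])
    D=np.array([x,y,z])-o['position']
    print('now',np.round(o['position'],4),'yaw %.1f tilt %.2f j6 %.2f'%(cy,M[2,2],o['joints'][5]),'| roll(after which) %.2f dx %.3f dy %.3f dz %.3f'%(d/8,D[:2]@X/.04,D[:2]@Y/.04,-D[2]/.04))
E
python3 -m inch '[{"roll":1,"dz":-1},{"roll":1,"dz":-1},{"roll":1,"dz":-1},{"roll":1,"dz":-1},{"roll":1,"dz":-0.5},{"roll":1},{"roll":1},{"roll":1}]' 1
python3 - <<'E'
from h import *
plan(0.55,0.12,0.42)
c=cam('top');im=c['image'];hsv=cv2.cvtColor(im,cv2.COLOR_RGB2HSV)
def blobs(m,z,mina=60):
    n,l,s,ct=cv2.connectedComponentsWithStats(m.astype(np.uint8))
    for i in range(1,n):
        if s[i,4]>mina:
            pts=cv2.findContours((l==i).astype(np.uint8),0,2)[0][0].reshape(-1,2)
            W=np.array([atz(c,u,v,z)[:2] for u,v in pts],np.float32)
            print(ct[i].round(1),s[i,4],'c',atz(c,*ct[i],z)[:2].round(4),'rect',np.round(cv2.minAreaRect(W)[0],4),np.round(cv2.minAreaRect(W)[1],3),round(cv2.minAreaRect(W)[2],1))
H,S,V=[hsv[:,:,k].astype(int) for k in range(3)]
red=((H<6)|(H>174))&(S>150)&(V>90)
print('red caps z.068');blobs(red,.068)
print('red pad z.003');blobs(red,.003,300)
print('white z.165');w=(S<50)&(V>185);w[:100]=0;blobs(w,.165)
print('plate z.008');blobs((S<60)&(V>120)&(V<230)&(np.arange(640)[None]<240)&(np.arange(480)[:,None]>200),.008,300)
for n,(u,v),z in[('p1tip',(45,240),.182),('p1base',(57,178),.17),('p2tip',(133,247),.182),('p2base',(140,185),.17)]:
    print(n,atz(c,u/2.1+140,v/2.1+130,z).round(4))
E
```

```text
now [0.1594 0.6044 0.2313] yaw 75.2 tilt -1.00 j6 -0.00 | roll(after which) 0.00 dx -12.531 dy -9.219 dz -4.718
red caps z.068
[352.9 194. ] 276 c [ 0.6443 -0.0711] rect [ 0.6444 -0.0715] [0.052 0.052] 24.6
[395.9 193.3] 286 c [ 0.6438 -0.1948] rect [ 0.6447 -0.1952] [0.052 0.053] 87.8
[463.9 247.4] 1010 c [ 0.483  -0.3826] rect [ 0.4842 -0.3828] [0.194 0.146] 82.6
[250.4 324.7] 2105 c [0.2786 0.225 ] rect [0.2789 0.2252] [0.106 0.155] 15.7
red pad z.003
[463.9 247.4] 1010 c [ 0.4902 -0.3995] rect [ 0.4915 -0.3997] [0.203 0.152] 82.6
[250.4 324.7] 2105 c [0.2768 0.2347] rect [0.2771 0.2349] [0.111 0.162] 15.7
white z.165
[142.3 118. ] 2552 c [0.8555 0.5159] rect [0.8636 0.5203] [0.198 0.124] 78.4
[355.  149.7] 399 c [ 0.7463 -0.0755] rect [ 0.7469 -0.0756] [0.06  0.059] 88.7
[296.7 150.8] 406 c [0.7469 0.0832] rect [0.7471 0.0831] [0.056 0.056] 84.9
[212.1 175.4] 301 c [0.6838 0.3148] rect [0.6865 0.3154] [0.063 0.056] 80.4
[303.6 194.5] 345 c [0.6247 0.0662] rect [0.6266 0.0665] [0.054 0.057] 11.9
[164.5 225.2] 72 c [0.5496 0.4433] rect [0.5458 0.4407] [0.013 0.08 ] 83.8
[199.1 239.
[... 311 characters left out ...]
 c [-0.0068  0.6914] rect [-0.005   0.6974] [0.517 0.216] 66.8
[334.4 415.3] 3436 c [ 0.0465 -0.0039] rect [0.0161 0.0016] [0.228 0.26 ] 89.1
[183.7 473.5] 658 c [-0.0986  0.3869] rect [-0.0871  0.3466] [0.051 0.217] 0.4
plate z.008
[195.6 236.7] 2434 c [0.5385 0.3977] rect [0.5386 0.3993] [0.209 0.143] 83.7
[ 44.  310.9] 536 c [0.323  0.8623] rect [0.3245 0.9383] [0.222 0.268] 75.9
[ 14.6 296.5] 553 c [0.3666 0.96  ] rect [0.3381 0.9561] [0.244 0.103] 2.8
[ 97.5 435. ] 4595 c [-0.0394  0.6871] rect [-0.0822  0.6745] [0.802 0.253] 66.0
p1tip [0.4956 0.4452 0.182 ]
p1base [0.577  0.4352 0.17  ]
p2tip [0.4844 0.3322 0.182 ]
p2base [0.5654 0.327  0.17  ]validation failed for argument at $[0]...
```

```bash
python3 -m inch '[{"dx":0,"dy":0,"dz":-1,"roll":1},{"dx":0,"dy":0,"dz":-1,"roll":1},{"dx":0,"dy":0,"dz":-1,"roll":1},{"dx":0,"dy":0,"dz":-1,"roll":1},{"dx":0,"dy":0,"dz":-0.5,"roll":1},{"dx":0,"dy":0,"dz":0,"roll":1},{"dx":0,"dy":0,"dz":0,"roll":1},{"dx":0,"dy":0,"dz":0,"roll":1}]' 1
python3 -c "
from h import *
plan(0.55,0.12,0.42)"
```

```text
t: 2.65
position: [0.1593, 0.6043, 0.4113]
tcp_rot: [-0.0, 0.636, 0.771, 0.0]
force: [0.7, 0.5, 0.5]
gripper_width: 0.0855
gripper_force: 0.0
now [0.1593 0.6043 0.4113] yaw 11.0 tilt -1.00 j6 1.12 | roll(after which) 0.00 dx -13.744 dy 7.286 dz -0.217
```

```bash
sed -i '/X=X\*np.sign/d; s/X=np.array(\[Y\[1\],-Y\[0\]\])/X=np.array([-Y[1],Y[0]])/' h.py
python3 -m inch '[{"dx":-1,"dy":0.53,"dz":0,"roll":0},{"dx":-1,"dy":0.53,"dz":0,"roll":0},{"dx":-1,"dy":0.53,"dz":0,"roll":0},{"dx":-1,"dy":0.53,"dz":0,"roll":0},{"dx":-1,"dy":0.53,"dz":0,"roll":0},{"dx":-1,"dy":0.53,"dz":0,"roll":0},{"dx":-1,"dy":0.53,"dz":0,"roll":0}]' >/dev/null
python3 -m inch '[{"dx":-1,"dy":0.53,"dz":0,"roll":0},{"dx":-1,"dy":0.53,"dz":0,"roll":0},{"dx":-1,"dy":0.53,"dz":0,"roll":0},{"dx":-1,"dy":0.53,"dz":0,"roll":0},{"dx":-1,"dy":0.53,"dz":0,"roll":0},{"dx":-1,"dy":0.53,"dz":0,"roll":0},{"dx":0,"dy":0,"dz":0,"roll":0}]'
python3 - <<'E'
from h import *
plan(0.55,0.12,0.42)
c=cam('wrist','w1.png')
E=np.array(c['extrinsics']);print(E.round(3).tolist(),c['fx'])
for t in ['rack1','carton1','jar1']:
    print(t,[(np.round(x['rect']).tolist(),round(x['confidence'],2)) for x in manip.recognise('wrist',t)])
E
```

```text
t: 4.4
position: [0.5322, 0.1458, 0.4109]
tcp_rot: [0.0, 0.636, 0.772, -0.0]
force: [-0.1, -0.2, -0.7]
gripper_width: 0.0857
gripper_force: 0.0
now [0.5322 0.1458 0.4109] yaw 11.0 tilt -1.00 j6 0.07 | roll(after which) 0.00 dx -0.719 dy 0.312 dz -0.227
[[0.981, -0.187, -0.05, 0.52], [0.193, 0.946, 0.259, 0.212], [-0.002, -0.264, 0.964, 0.554], [0.0, 0.0, 0.0, 1.0]] 405.4031420478426
rack1 [([399.0, 116.0, 73.0, 61.0], 0.72), ([371.0, 222.0, 50.0, 81.0], 0.56), ([333.0, 383.0, 36.0, 30.0], 0.37)]
carton1 [([183.0, 342.0, 83.0, 84.0], 0.85), ([206.0, 97.0, 99.0, 105.0], 0.6)]
jar1 [([344.0, 313.0, 46.0, 56.0], 0.82), ([333.0, 384.0, 36.0, 28.0], 0.79)]
```

View pics/w1.png

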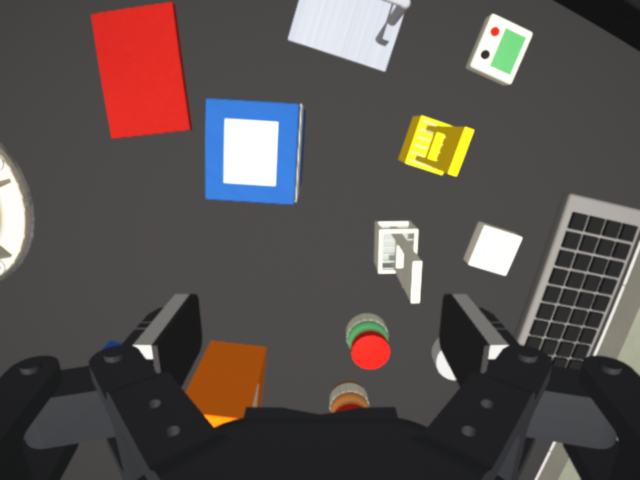

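Run:
```python
import cv2,numpy as np
i=cv2.imread('pics/w1.png')
a=cv2.resize(i[105:185,390:480],None,fx=4.4,fy=4.4,interpolation=cv2.INTER_CUBIC)
b=cv2.resize(i[215:305,360:430],None,fx=4.4,fy=4.4,interpolation=cv2.INTER_CUBIC)
h=400;z=np.zeros((h,720,3),np.uint8);z[:a.shape[0],:a.shape[1]]=a;z[:b.shape[0],400:400+b.shape[1]]=b
cv2.imwrite('pics/racks.png',z)
```

```text
(no output)
```

View pics/racks.png

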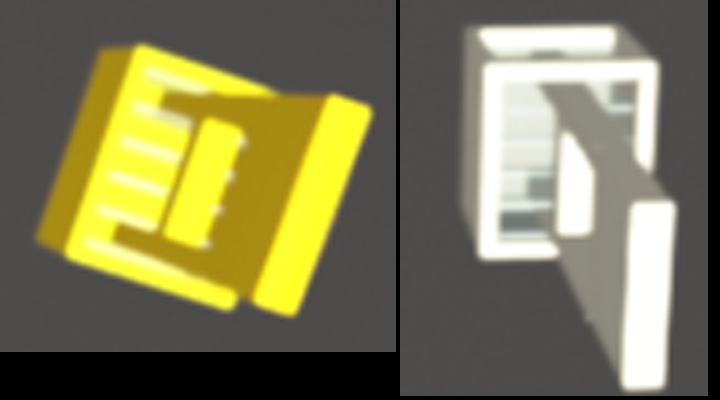

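Run:
```python
from h import *
c=cam('wrist')
# verify carton centres too
for n,P,ox,oy in[('yellow',[(335,95),(372,108),(295,315),(255,300)],390,105),('white',[(230,203),(274,205),(264,387),(222,388)],360,215)]:
    W=np.array([atz(c,ox+u/4.4-.4,oy+v/4.4-.4,.155)[:2] for u,v in P])
    l=W[1]-W[2]+W[0]-W[3];print(n,W.mean(0).round(4),'len',np.linalg.norm(l)/2,'thk',np.linalg.norm(W[0]-W[1]),np.linalg.norm(W[3]-W[2]),'yaw of x %.1f'%(np.degrees(np.arctan2(l[1],l[0]))-90))
    m=W.mean(0)
    t=cam('top') if n=='yellow' else t
    yw=np.arctan2(l[1],l[0])-np.pi/2
    print(proj(t,[*m,.155]))
    plan(*m,.121,np.degrees(yw))
```

```text
yellow [0.6577 0.2166] len 0.047911031084886965 thk 0.008988795864824524 0.010023816737238173 yaw of x -6.0
[[248.48393699 184.73318755]]
now [0.5304 0.1489 0.4114] yaw 11.3 tilt -1.00 j6 0.07 | roll(after which) 2.17 dx 2.018 dy 2.988 dz 7.261
white [0.6489 0.0748] len 0.04764689040629379 thk 0.010616375790598449 0.010394595122053837 yaw of x 12.6
[[300.46468073 186.62492887]]
now [0.5304 0.1489 0.4114] yaw 11.3 tilt -1.00 j6 0.07 | roll(after which) -0.16 dx -2.452 dy 2.490 dz 7.261
```

```bash
python3 -m inch '[{"dx":0,"dy":0,"dz":0,"roll":0.72},{"dx":0,"dy":0,"dz":0,"roll":0.72},{"dx":0,"dy":0,"dz":0,"roll":0.73},{"dx":0.5,"dy":0.75,"dz":1,"roll":0},{"dx":0.5,"dy":0.75,"dz":1,"roll":0},{"dx":0.5,"dy":0.75,"dz":1,"roll":0},{"dx":0.5,"dy":0.75,"dz":1,"roll":0},{"dx":0,"dy":0,"dz":0.5,"roll":0}]'
python3 -m inch '[{"dx":0,"dy":0,"dz":0,"roll":0},{"dx":0,"dy":0,"dz":0,"roll":0}]' >/dev/null
python3 - <<'E'
from h import *
plan(.6577,.2166,.122,-6)
c=cam('wrist','w2.png')
cv2.imwrite('pics/w2c.png',c['image'][::,:,::-1])
print(proj(c,[[.6577,.2166,.155],[.6577,.2166,.048]]))
E
```

```text
t: 5.7
position: [0.6587, 0.2162, 0.228]
tcp_rot: [-0.001, 0.743, 0.669, -0.001]
force: [-0.2, -0.4, -0.1]
gripper_width: 0.0855
gripper_force: 0.0
now [0.6587 0.2149 0.2332] yaw -6.1 tilt -1.00 j6 0.42 | roll(after which) -0.01 dx 0.041 dy -0.030 dz 2.781
[[317.70763084 242.36122537]
 [318.395549   205.1710961 ]]
```

View pics/w2.png

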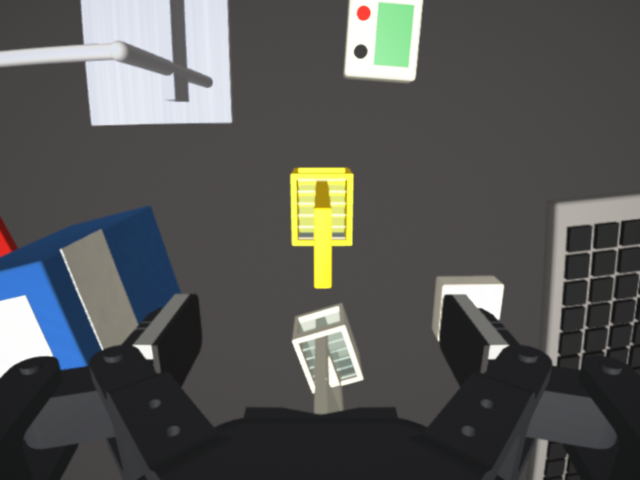

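Run:
```python
from h import *
c=cam('wrist')
print(atz(c,323,248,.155),atz(c,322,207.5,.048))
P=atz(c,323,248,.155);plan(P[0],P[1],.122,-6)
# peg2: base at plate
print('peg2 base(.17)',atz(c,118,50,.17),'right plate corners',[atz(c,u,v,.008).round(4).tolist() for u,v in[(92,125),(231,122)]])
```

```text
[0.66067543 0.21280648 0.155     ] [0.66086645 0.21427676 0.048     ]
now [0.6591 0.2148 0.2336] yaw -6.1 tilt -1.00 j6 0.42 | roll(after which) -0.02 dx -0.045 dy 0.044 dz 2.791
peg2 base(.17) [0.57174461 0.32868975 0.17      ] right plate corners [[0.4601, 0.3051, 0.008], [0.5881, 0.2916, 0.008]]
```

```bash
python3 -m inch '[{"dx":-0.045,"dy":0.04,"dz":0.5,"roll":0},{"dx":0,"dy":0,"dz":0.8,"roll":0},{"dx":0,"dy":0,"dz":0.8,"roll":0},{"dx":0,"dy":0,"dz":0.7,"roll":0},{"dx":0,"dy":0,"dz":0,"roll":0},{"dx":0,"dy":0,"dz":0,"roll":0}]'
python3 -m inch '[{"dx":0,"dy":0,"dz":0,"roll":0},{"dx":0,"dy":0,"dz":0,"roll":0},{"dx":0,"dy":0,"dz":0,"roll":0},{"dx":0,"dy":0,"dz":0,"roll":0},{"dx":0,"dy":0,"dz":0,"roll":0},{"dx":0,"dy":0,"dz":0,"roll":0},{"dx":0,"dy":0,"dz":0,"roll":0}]' -1 40
python3 -m inch '[{"dx":0,"dy":0,"dz":0,"roll":0},{"dx":0,"dy":0,"dz":-0.5,"roll":0},{"dx":0,"dy":0,"dz":-1,"roll":0},{"dx":0,"dy":0,"dz":-1,"roll":0},{"dx":0,"dy":0,"dz":-1,"roll":0},{"dx":0,"dy":0,"dz":-1,"roll":0},{"dx":0,"dy":0,"dz":-1,"roll":0},{"dx":0,"dy":0,"dz":0,"roll":0}]'
python3 -c "
from h import *
plan(.529-.0945,.443+.01,.34,-6)"
```

```text
t: 6.8
position: [0.6606, 0.2127, 0.12]
tcp_rot: [0.0, 0.744, 0.668, 0.0]
force: [0.2, 0.8, 0.6]
gripper_width: 0.0855
gripper_force: 0.0
t: 7.68
position: [0.6603, 0.2128, 0.1195]
tcp_rot: [0.0, 0.744, 0.668, 0.0]
force: [-1.5, -0.4, 3.8]
gripper_width: 0.0095
gripper_force: 41.1
t: 8.68
position: [0.6616, 0.2131, 0.3444]
tcp_rot: [0.002, 0.744, 0.668, 0.003]
force: [-0.2, 0.3, -2.1]
gripper_width: 0.0098
gripper_force: 40.3
now [0.6616 0.2131 0.3444] yaw -6.1 tilt -1.00 j6 0.42 | roll(after which) -0.02 dx 5.370 dy -6.274 dz 0.110
```

```bash
python3 -m inch '[{"dx":0.5,"dy":-0.6,"dz":0,"roll":0},{"dx":0.7,"dy":-0.8,"dz":0,"roll":0},{"dx":0.8,"dy":-0.94,"dz":0,"roll":0},{"dx":0.8,"dy":-0.94,"dz":0,"roll":0},{"dx":0.8,"dy":-0.94,"dz":0,"roll":0},{"dx":0.77,"dy":-0.9,"dz":0,"roll":0},{"dx":0.6,"dy":-0.7,"dz":0,"roll":0},{"dx":0.4,"dy":-0.45,"dz":0,"roll":0}]'
python3 -m inch '[{"dx":0,"dy":0,"dz":0.8,"roll":0},{"dx":0,"dy":0,"dz":0.9,"roll":0},{"dx":0,"dy":0,"dz":0.9,"roll":0},{"dx":0,"dy":0,"dz":0.7,"roll":0},{"dx":0,"dy":0,"dz":0,"roll":0},{"dx":0,"dy":0,"dz":0,"roll":0}]'
python3 - <<'E'
from h import *
plan(.529,.443,.2055,-6)
c=cam('side','s2.png')
i=c['image'][100:260,150:350,::-1];cv2.imwrite('pics/s2c.png',cv2.resize(i,None,fx=3.5,fy=3.5,interpolation=cv2.INTER_CUBIC))
print(3.5*(proj(c,[[.529,.443,.174],[.518,.332,.174],[.529-.0348,.443+.0037,.182],[.518-.0348,.332+.0037,.182]])-[150,100]))
E
```

```text
t: 9.68
position: [0.432, 0.4538, 0.3385]
tcp_rot: [-0.0, 0.743, 0.669, -0.001]
force: [0.3, -0.1, -1.3]
gripper_width: 0.0098
gripper_force: 40.3
t: 10.42
position: [0.434, 0.4533, 0.2081]
tcp_rot: [-0.0, 0.744, 0.668, 0.0]
force: [-0.2, 0.7, -1.1]
gripper_width: 0.0096
gripper_force: 40.3
now [0.434  0.4533 0.2081] yaw -6.1 tilt -1.00 j6 0.91 | roll(after which) -0.02 dx -0.009 dy 2.388 dz 0.066
[[237.35981451 125.65553256]
 [296.70825879 196.7629102 ]
 [191.65485788 128.86779714]
 [249.00310479 201.32054877]]
```

View pics/s2c.png

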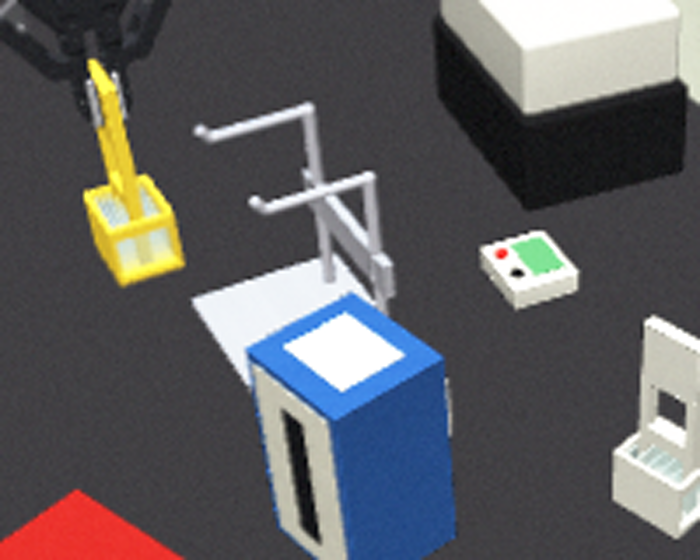

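```bash
python3 -m inch '[{"dx":0,"dy":0.4,"dz":0,"roll":0},{"dx":0,"dy":0.4,"dz":0,"roll":0},{"dx":0,"dy":0.4,"dz":0,"roll":0},{"dx":0,"dy":0.4,"dz":0,"roll":0},{"dx":0,"dy":0.4,"dz":0,"roll":0},{"dx":0,"dy":0.4,"dz":0,"roll":0},{"dx":0,"dy":0,"dz":0,"roll":0}]'
python3 - <<'E'
from h import *
plan(.529,.443,.1885,-6)
c=cam('side','s3.png')
i=c['image'][100:220,170:290,::-1];cv2.imwrite('pics/s3c.png',cv2.resize(i,None,fx=5,fy=5,interpolation=cv2.INTER_CUBIC))
E
```

```text
t: 11.35
position: [0.5304, 0.4425, 0.2071]
tcp_rot: [0.0, 0.744, 0.668, 0.0]
force: [-0.2, -0.5, -1.1]
gripper_width: 0.0099
gripper_force: 40.4
now [0.5304 0.4425 0.2071] yaw -6.2 tilt -1.00 j6 0.80 | roll(after which) -0.02 dx 0.007 dy -0.037 dz 0.464
```

View pics/s3c.png

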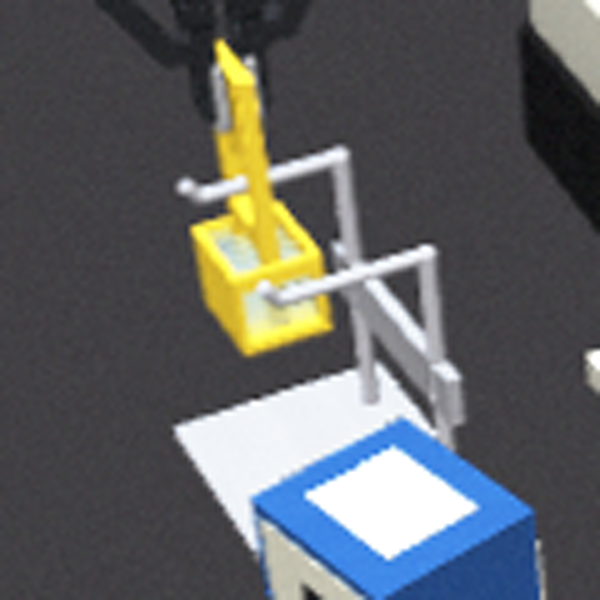

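```bash
python3 -m inch '[{"dx":0,"dy":0,"dz":0.2,"roll":0},{"dx":0,"dy":0,"dz":0.15,"roll":0},{"dx":0,"dy":0,"dz":0.09,"roll":0},{"dx":0,"dy":0,"dz":0,"roll":0},{"dx":0,"dy":0,"dz":0,"roll":0}]'
python3 -m inch '[{"dx":0,"dy":0,"dz":0.03,"roll":0},{"dx":0,"dy":0,"dz":0,"roll":0},{"dx":0,"dy":0,"dz":0,"roll":0}]'
```

```text
t: 12.02
position: [0.5293, 0.443, 0.1899]
tcp_rot: [0.0, 0.744, 0.668, 0.0]
force: [-0.1, -0.8, -2.0]
gripper_width: 0.0093
gripper_force: 40.3
t: 12.4
position: [0.5292, 0.4428, 0.1885]
tcp_rot: [-0.0, 0.744, 0.668, 0.0]
force: [0.4, 0.3, -2.1]
gripper_width: 0.0097
gripper_force: 40.3
```

```bash
python3 -m inch '[{"dx":0,"dy":0,"dz":0.06,"roll":0},{"dx":0,"dy":0,"dz":0,"roll":0},{"dx":0,"dy":0,"dz":0,"roll":0}]' | grep -E "pos|force"
python3 -m inch '[{"dx":0,"dy":0,"dz":0,"roll":0},{"dx":0,"dy":0,"dz":0,"roll":0},{"dx":0,"dy":0,"dz":0,"roll":0},{"dx":0,"dy":0,"dz":0,"roll":0},{"dx":0,"dy":0,"dz":0,"roll":0},{"dx":0,"dy":0,"dz":0,"roll":0}]' -0.5 | grep -E "force|width"
python3 -m inch '[{"dx":0,"dy":0,"dz":-0.3,"roll":0},{"dx":0,"dy":0,"dz":-0.8,"roll":0},{"dx":0,"dy":0,"dz":-1,"roll":0},{"dx":0,"dy":0,"dz":-1,"roll":0},{"dx":0,"dy":0,"dz":0,"roll":0},{"dx":0,"dy":0,"dz":0,"roll":0}]'
python3 - <<'E'
from h import *
plan(.6489,.0748,.3,12.6)
c=cam('side','s4.png')
i=c['image'][100:240,170:370,::-1];cv2.imwrite('pics/s4c.png',cv2.resize(i,None,fx=4,fy=4,interpolation=cv2.INTER_CUBIC))
E
```

```text
position: [0.5294, 0.443, 0.1881]
force: [-3.9, -2.7, 12.3]
gripper_force: 42.5
force: [-0.8, -0.2, 1.2]
gripper_width: 0.0214
gripper_force: 0.0
t: 14.28
position: [0.529, 0.4427, 0.3102]
tcp_rot: [0.0, 0.744, 0.668, 0.0]
force: [-0.2, 0.1, -0.3]
gripper_width: 0.0212
gripper_force: 0.0
now [0.529  0.4427 0.3102] yaw -6.1 tilt -1.00 j6 0.80 | roll(after which) -2.34 dx -9.630 dy 0.918 dz 0.255
```

View pics/s4c.png

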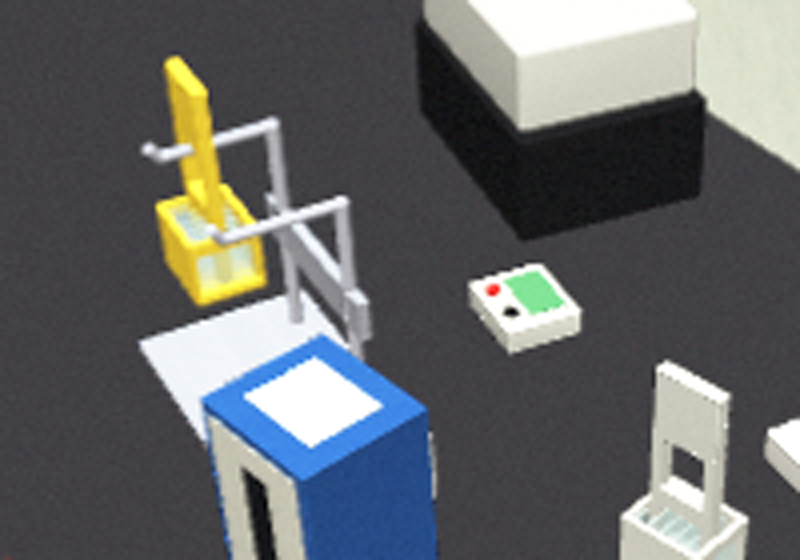

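```bash
python3 -m inch '[{"dx":0,"dy":0,"dz":0,"roll":-0.78},{"dx":0,"dy":0,"dz":0,"roll":-0.78},{"dx":0,"dy":0,"dz":0,"roll":-0.78},{"dx":-0.8,"dy":0.1,"dz":0,"roll":0},{"dx":-1,"dy":0.1,"dz":0,"roll":0},{"dx":-1,"dy":0.1,"dz":0,"roll":0},{"dx":-1,"dy":0.1,"dz":0,"roll":0},{"dx":-1,"dy":0.1,"dz":0,"roll":0}]' 1 >/dev/null
python3 -m inch '[{"dx":-1,"dy":0.1,"dz":0.5,"roll":0},{"dx":-1,"dy":0.1,"dz":0.5,"roll":0},{"dx":-1,"dy":0.1,"dz":0.5,"roll":0},{"dx":-1,"dy":0.1,"dz":0.4,"roll":0},{"dx":-0.85,"dy":0.1,"dz":0,"roll":0},{"dx":0,"dy":0,"dz":0,"roll":0},{"dx":0,"dy":0,"dz":0,"roll":0}]'
python3 - <<'E'
from h import *
c=cam('wrist','w5.png')
plan(.651,.072,.1215,12.6)
im=c['image'].astype(int);m=(im.min(2)>190)&(im.max(2)-im.min(2)<25);m[:,:200]=0;m[:,440:]=0;m[330:]=0
n,l,s,ct=cv2.connectedComponentsWithStats(m.astype(np.uint8),connectivity=4)
for i in range(1,n):
    if s[i,4]>60:
        p=np.argwhere(l==i)[:,::-1].astype(np.float32);r=cv2.minAreaRect(p);print(s[i],np.round(r[0],1),np.round(r[1],1),round(r[2],1),atz(c,*r[0],.155).round(4))
i=c['image'][100:340,220:460,::-1];cv2.imwrite('pics/w5c.png',cv2.resize(i,None,fx=2,fy=2))
E
```

```text
t: 16.2
position: [0.6518, 0.0751, 0.2332]
tcp_rot: [-0.001, 0.625, 0.78, -0.0]
force: [1.0, 0.1, 0.8]
gripper_width: 0.0853
gripper_force: 0.0
now [0.6519 0.0756 0.2335] yaw 12.6 tilt -1.00 j6 -0.11 | roll(after which) 0.00 dx -0.082 dy -0.041 dz 2.801
[ 287  169   63  121 4519] [318. 229.] [120.  62.] 90.0 [0.6488 0.0841 0.155 ]
[434 224   6  17  62] [436.5 232. ] [16.  5.] 90.0 [0.7149 0.0972 0.155 ]
```

View pics/w5c.png

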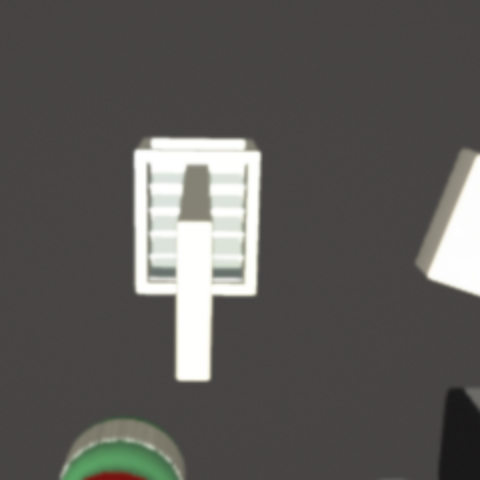

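```bash
python3 -m inch '[{"dx":-0.08,"dy":-0.04,"dz":0.5,"roll":0},{"dx":0,"dy":0,"dz":0.8,"roll":0},{"dx":0,"dy":0,"dz":0.8,"roll":0},{"dx":0,"dy":0,"dz":0.7,"roll":0},{"dx":0,"dy":0,"dz":0,"roll":0},{"dx":0,"dy":0,"dz":0,"roll":0}]' | grep pos
python3 -m inch '[{"dx":0,"dy":0,"dz":0,"roll":0},{"dx":0,"dy":0,"dz":0,"roll":0},{"dx":0,"dy":0,"dz":0,"roll":0},{"dx":0,"dy":0,"dz":0,"roll":0},{"dx":0,"dy":0,"dz":0,"roll":0},{"dx":0,"dy":0,"dz":0,"roll":0},{"dx":0,"dy":0,"dz":0,"roll":0}]' -1 40
python3 -m inch '[{"dx":0,"dy":0,"dz":0,"roll":0},{"dx":0,"dy":0,"dz":-0.5,"roll":0},{"dx":0,"dy":0,"dz":-1,"roll":0},{"dx":0,"dy":0,"dz":-1,"roll":0},{"dx":0,"dy":0,"dz":-1,"roll":0},{"dx":0,"dy":0,"dz":-1,"roll":0},{"dx":0,"dy":0,"dz":-1,"roll":0},{"dx":0,"dy":0,"dz":0,"roll":0}]'
python3 -c "
from h import *
plan(.518-.0945,.332+.01,.34,-6)"
```

```text
position: [0.652, 0.0722, 0.1232]
t: 17.88
position: [0.6515, 0.0712, 0.1222]
tcp_rot: [0.0, 0.625, 0.78, -0.0]
force: [-0.3, -0.7, 3.6]
gripper_width: 0.0094
gripper_force: 42.5
t: 18.88
position: [0.6531, 0.0717, 0.3471]
tcp_rot: [0.003, 0.625, 0.78, 0.003]
force: [-0.2, -0.5, -2.5]
gripper_width: 0.0092
gripper_force: 41.8
now [0.6531 0.0717 0.3471] yaw 12.6 tilt -1.00 j6 -0.11 | roll(after which) 2.32 dx 6.119 dy -6.414 dz 0.178
```

```bash
python3 -m inch '[{"dx":0,"dy":0,"dz":0,"roll":0.77},{"dx":0,"dy":0,"dz":0,"roll":0.77},{"dx":0,"dy":0,"dz":0,"roll":0.78},{"dx":0.6,"dy":-0.6,"dz":0,"roll":0},{"dx":0.8,"dy":-0.85,"dz":0,"roll":0},{"dx":0.9,"dy":-0.95,"dz":0,"roll":0},{"dx":0.9,"dy":-0.95,"dz":0,"roll":0},{"dx":0.9,"dy":-0.95,"dz":0,"roll":0}]' >/dev/null
python3 -m inch '[{"dx":0.9,"dy":-0.95,"dz":0,"roll":0},{"dx":0.7,"dy":-0.75,"dz":0,"roll":0},{"dx":0.42,"dy":-0.41,"dz":0,"roll":0},{"dx":0,"dy":0,"dz":0,"roll":0},{"dx":0,"dy":0,"dz":0,"roll":0}]'
python3 -c "
from h import *
plan(.518-.0945,.332+.01,.2105,-6)"
```

```text
t: 20.5
position: [0.422, 0.341, 0.3417]
tcp_rot: [0.0, 0.743, 0.669, -0.0]
force: [-0.1, -0.3, -2.0]
gripper_width: 0.0093
gripper_force: 41.8
now [0.422  0.341  0.3417] yaw -6.0 tilt -1.00 j6 0.78 | roll(after which) 0.01 dx 0.029 dy 0.034 dz 3.281
```

```bash
python3 -m inch '[{"dx":0.03,"dy":0,"dz":0.8,"roll":0},{"dx":0,"dy":0,"dz":0.9,"roll":0},{"dx":0,"dy":0,"dz":0.9,"roll":0},{"dx":0,"dy":0,"dz":0.7,"roll":0},{"dx":0,"dy":0,"dz":0,"roll":0},{"dx":0,"dy":0,"dz":0,"roll":0}]' | grep -E "pos|force"
python3 -m inch '[{"dx":0,"dy":0.4,"dz":0,"roll":0},{"dx":0,"dy":0.4,"dz":0,"roll":0},{"dx":0,"dy":0.4,"dz":0,"roll":0},{"dx":0,"dy":0.4,"dz":0,"roll":0},{"dx":0,"dy":0.4,"dz":0,"roll":0},{"dx":0,"dy":0.43,"dz":0,"roll":0},{"dx":0,"dy":0,"dz":0,"roll":0},{"dx":0,"dy":0,"dz":0,"roll":0}]'
python3 - <<'E'
from h import *
plan(.518,.332,.1905,-6)
c=cam('side','s6.png')
i=c['image'][100:240,170:290,::-1];cv2.imwrite('pics/s6c.png',cv2.resize(i,None,fx=4,fy=4,interpolation=cv2.INTER_CUBIC))
E
```

```text
position: [0.423, 0.3426, 0.2111]
force: [0.2, -0.4, -2.0]
gripper_force: 41.8
t: 22.25
position: [0.5184, 0.3325, 0.2098]
tcp_rot: [-0.0, 0.743, 0.669, -0.0]
force: [0.4, 1.2, -1.6]
gripper_width: 0.0093
gripper_force: 41.8
now [0.5184 0.3325 0.2098] yaw -6.0 tilt -1.00 j6 0.67 | roll(after which) 0.00 dx -0.013 dy -0.008 dz 0.483
```

View pics/s6c.png

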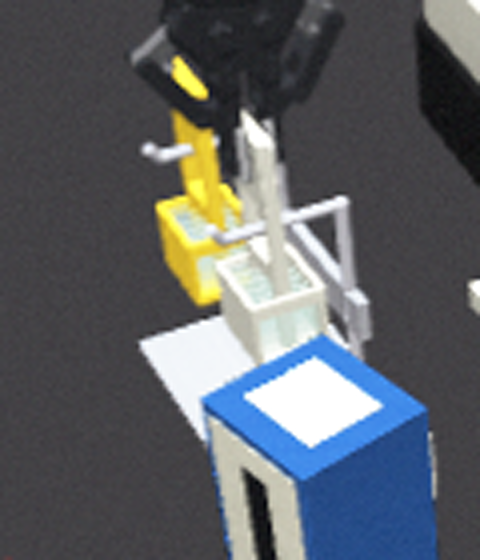

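```bash
python3 -m inch '[{"dx":0,"dy":0,"dz":0.2,"roll":0},{"dx":0,"dy":0,"dz":0.15,"roll":0},{"dx":0,"dy":0,"dz":0.12,"roll":0},{"dx":0,"dy":0,"dz":0,"roll":0},{"dx":0,"dy":0,"dz":0,"roll":0}]' | grep -E "pos|force"
python3 -m inch '[{"dx":0,"dy":0,"dz":0.04,"roll":0},{"dx":0,"dy":0,"dz":0,"roll":0},{"dx":0,"dy":0,"dz":0,"roll":0}]'  | grep -E "pos|force"
```

```text
position: [0.5187, 0.3326, 0.1911]
force: [-0.9, 0.2, -1.8]
gripper_force: 41.8
position: [0.5189, 0.3327, 0.1908]
force: [-2.9, -2.0, 8.4]
gripper_force: 43.5
```

```bash
python3 -m inch '[{"dx":0,"dy":0,"dz":0,"roll":0},{"dx":0,"dy":0,"dz":0,"roll":0},{"dx":0,"dy":0,"dz":0,"roll":0},{"dx":0,"dy":0,"dz":0,"roll":0},{"dx":0,"dy":0,"dz":0,"roll":0}]' -0.5 | grep -E "force|width"
python3 -m inch '[{"dx":0,"dy":0,"dz":-0.3,"roll":0},{"dx":0,"dy":0,"dz":-0.8,"roll":0},{"dx":0,"dy":0,"dz":-1,"roll":0},{"dx":0,"dy":0,"dz":-1,"roll":0},{"dx":0,"dy":0,"dz":0,"roll":0},{"dx":0,"dy":0,"dz":0,"roll":0}]' 1 | grep pos
cat > jars.py <<'E'
from h import *
def caps(c,z=.068):
    hsv=cv2.cvtColor(c['image'],cv2.COLOR_RGB2HSV);H,S,V=[hsv[:,:,k].astype(int) for k in range(3)]
    m=(((H<6)|(H>174))&(S>150)&(V>90)).astype(np.uint8)
    n,l,s,ct=cv2.connectedComponentsWithStats(m);out=[]
    for i in range(1,n):
        if s[i,4]>100:
            P=np.argwhere(l==i)[:,::-1].astype(np.float32);cc,r=cv2.minEnclosingCircle(P)
            print(s[i].tolist(),'c',atz(c,*ct[i],z)[:2].round(4),'enc',atz(c,*cc,z)[:2].round(4))
E
python3 - <<'E'
from jars import *
c=cam('top','t7.png');caps(c)
s=cam('side','s7.png');caps(s)
print(K(s)[0,2])
plan(.645,-.071,.25,90)
# carton: project model at candidates in side view not needed
E
```

```text
force: [-0.2, 0.5, 0.0]
gripper_width: 0.0214
gripper_force: 0.0
position: [0.5186, 0.3325, 0.3138]
[344, 185, 19, 19, 279] c [ 0.6442 -0.071 ] enc [ 0.6442 -0.071 ]
[387, 184, 19, 19, 289] c [ 0.6441 -0.1948] enc [ 0.6437 -0.1945]
[429, 219, 71, 58, 1025] c [ 0.4829 -0.3825] enc [ 0.4829 -0.3814]
[244, 300, 38, 40, 881] c [0.2948 0.1844] enc [0.2896 0.1909]
[136, 240, 80, 59, 2494] c [0.2657 0.1705] enc [0.2654 0.1725]
[367, 250, 24, 22, 408] c [ 0.642  -0.0758] enc [ 0.6427 -0.0752]
[406, 283, 26, 24, 500] c [ 0.642  -0.1986] enc [ 0.642  -0.1987]
[370, 366, 137, 114, 1924] c [ 0.4644 -0.4124] enc [ 0.4641 -0.4158]
316.60744100583383
now [0.5182 0.3323 0.3126] yaw -6.0 tilt -1.00 j6 0.67 | roll(after which) 10.50 dx 3.170 dy 10.081 dz 1.565
```

View pics/s7.png

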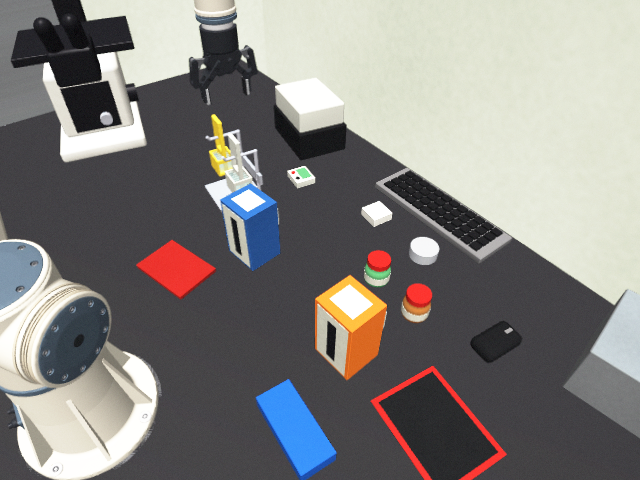

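```bash
python3 -m inch '[{"dx":-0.7,"dy":0.3,"dz":0,"roll":0},{"dx":-1,"dy":0.35,"dz":0,"roll":0},{"dx":-1,"dy":0.35,"dz":0,"roll":0},{"dx":-1,"dy":0.35,"dz":0,"roll":0},{"dx":-1,"dy":0.35,"dz":0,"roll":0},{"dx":-1,"dy":0.35,"dz":0,"roll":0},{"dx":-1,"dy":0.35,"dz":0,"roll":0},{"dx":-1,"dy":0.35,"dz":0,"roll":0}]' 1 >/dev/null
python3 -m inch '[{"dx":-1,"dy":0.35,"dz":0.3,"roll":0},{"dx":-1,"dy":0.35,"dz":0.4,"roll":0},{"dx":-1,"dy":0.35,"dz":0.4,"roll":0},{"dx":-1,"dy":0.35,"dz":0.4,"roll":0},{"dx":-0.7,"dy":0.35,"dz":0.3,"roll":0},{"dx":-0.4,"dy":0,"dz":0,"roll":0},{"dx":0,"dy":0,"dz":0,"roll":0},{"dx":0,"dy":0,"dz":0,"roll":0}]'|grep pos
python3 - <<'E'
from jars import *
c=cam('wrist','w8.png');caps(c)
plan(.643,-.1965,.022,-6)
E
```

```text
position: [0.6444, -0.1944, 0.2421]
[268, 10, 72, 75, 4231] c [ 0.6447 -0.0715] enc [ 0.6452 -0.0716]
[288, 177, 67, 66, 3430] c [ 0.6448 -0.1946] enc [ 0.6449 -0.1948]
[129, 307, 27, 25, 347] c [ 0.4755 -0.2722] enc [ 0.4779 -0.2748]
[199, 310, 73, 98, 1704] c [ 0.5716 -0.3072] enc [ 0.5544 -0.322 ]
now [ 0.6446 -0.1943  0.2423] yaw -5.9 tilt -1.00 j6 -0.19 | roll(after which) 0.01 dx -0.060 dy -0.033 dz 5.508
```

View pics/w8.png

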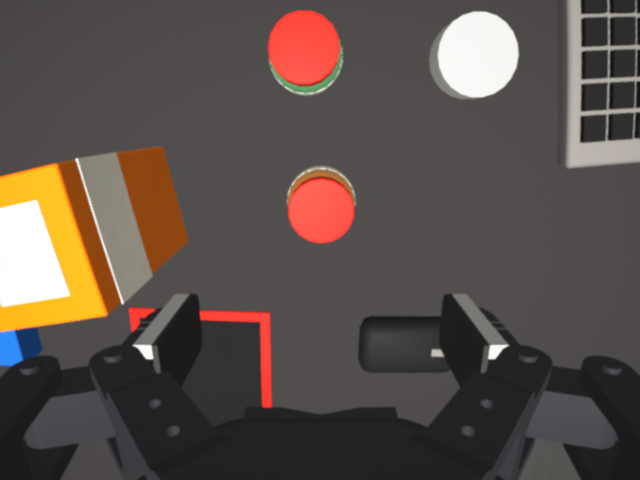

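```bash
python3 -m inch '[{"dx":0,"dy":0,"dz":0.6,"roll":0},{"dx":0,"dy":0,"dz":1,"roll":0},{"dx":0,"dy":0,"dz":1,"roll":0},{"dx":0,"dy":0,"dz":1,"roll":0},{"dx":0,"dy":0,"dz":1,"roll":0},{"dx":0,"dy":0,"dz":0.8,"roll":0},{"dx":0,"dy":0,"dz":0,"roll":0},{"dx":0,"dy":0,"dz":0,"roll":0}]' |grep -E "pos|force"
python3 -m inch '[{"dx":0,"dy":0,"dz":0,"roll":0},{"dx":0,"dy":0,"dz":0,"roll":0},{"dx":0,"dy":0,"dz":0,"roll":0},{"dx":0,"dy":0,"dz":0,"roll":0},{"dx":0,"dy":0,"dz":0,"roll":0},{"dx":0,"dy":0,"dz":0,"roll":0}]' -1 40
python3 -m inch '[{"dx":0,"dy":0,"dz":0,"roll":0},{"dx":0,"dy":0,"dz":-0.6,"roll":0},{"dx":0,"dy":0,"dz":-1,"roll":0},{"dx":0,"dy":0,"dz":-1,"roll":0},{"dx":0,"dy":0,"dz":-1,"roll":0},{"dx":0,"dy":0,"dz":-1,"roll":0},{"dx":0,"dy":0,"dz":-0.8,"roll":0},{"dx":0,"dy":0,"dz":0,"roll":0}]'
python3 -c "
from h import *
plan(.485,-.444,.24,-7)"
```

```text
position: [0.6456, -0.195, 0.0273]
force: [0.0, 0.1, 0.3]
gripper_force: 0.0
t: 28.58
position: [0.6455, -0.1955, 0.0277]
tcp_rot: [0.001, 0.743, 0.669, 0.001]
force: [-1.4, 1.1, 8.1]
gripper_width: 0.0574
gripper_force: 41.3
t: 29.58
position: [0.6459, -0.1958, 0.2452]
tcp_rot: [0.003, 0.743, 0.669, 0.002]
force: [0.5, -0.6, -2.3]
gripper_width: 0.0571
gripper_force: 44.2
now [ 0.6459 -0.1958  0.2452] yaw -6.0 tilt -1.00 j6 -0.19 | roll(after which) 0.13 dx -6.648 dy -3.238 dz 0.130
```

```bash
python3 -m inch '[{"dx":-0.6,"dy":-0.3,"dz":0,"roll":0.12},{"dx":-0.9,"dy":-0.44,"dz":0,"roll":0},{"dx":-1,"dy":-0.49,"dz":0,"roll":0},{"dx":-1,"dy":-0.49,"dz":0,"roll":0},{"dx":-1,"dy":-0.49,"dz":0,"roll":0},{"dx":-1,"dy":-0.49,"dz":0,"roll":0},{"dx":-0.7,"dy":-0.33,"dz":0,"roll":0},{"dx":-0.45,"dy":-0.2,"dz":0,"roll":0}]' >/dev/null
python3 -m inch '[{"dx":0,"dy":0,"dz":0.6,"roll":0},{"dx":0,"dy":0,"dz":1,"roll":0},{"dx":0,"dy":0,"dz":1,"roll":0},{"dx":0,"dy":0,"dz":1,"roll":0},{"dx":0,"dy":0,"dz":0.8,"roll":0},{"dx":0,"dy":0,"dz":0.5,"roll":0},{"dx":0,"dy":0,"dz":0,"roll":0},{"dx":0,"dy":0,"dz":0,"roll":0}]' |grep -E "pos|force"
python3 -c "
from h import *
plan(.485,-.444,.0305,-7)"
```

```text
position: [0.4853, -0.4446, 0.0468]
force: [0.3, 0.6, -1.5]
gripper_force: 44.2
now [ 0.4853 -0.4446  0.0468] yaw -6.9 tilt -1.00 j6 -0.62 | roll(after which) 0.01 dx 0.014 dy -0.009 dz 0.407
```

```bash
python3 -m inch '[{"dx":0,"dy":0,"dz":0.2,"roll":0},{"dx":0,"dy":0,"dz":0.12,"roll":0},{"dx":0,"dy":0,"dz":0.07,"roll":0},{"dx":0,"dy":0,"dz":0.02,"roll":0},{"dx":0,"dy":0,"dz":0,"roll":0},{"dx":0,"dy":0,"dz":0,"roll":0}]' |grep -E "pos|force"
python3 -m inch '[{"dx":0,"dy":0,"dz":0,"roll":0},{"dx":0,"dy":0,"dz":0,"roll":0},{"dx":0,"dy":0,"dz":0,"roll":0},{"dx":0,"dy":0,"dz":0,"roll":0}]' 1|grep -E "width|force"
python3 -m inch '[{"dx":0,"dy":0,"dz":-0.5,"roll":0},{"dx":0,"dy":0,"dz":-1,"roll":0},{"dx":0,"dy":0,"dz":-1,"roll":0},{"dx":0,"dy":0,"dz":-1,"roll":0},{"dx":0,"dy":0,"dz":-1,"roll":0},{"dx":0,"dy":0,"dz":-0.7,"roll":0},{"dx":0,"dy":0,"dz":0,"roll":0}]'|grep pos
python3 - <<'E'
from jars import *
c=cam('wrist','w9.png');caps(c,.071)
c=cam('top');caps(c)
plan(.6445,-.0713,.24,-6)
E
```

```text
position: [0.4845, -0.4441, 0.0308]
force: [-4.1, 3.6, 12.7]
gripper_force: 45.8
force: [-0.7, 0.4, -0.0]
gripper_width: 0.0857
gripper_force: 0.0
position: [0.4857, -0.4451, 0.2414]
[236, 32, 171, 219, 9302] c [ 0.4936 -0.3922] enc [ 0.4928 -0.3896]
[344, 185, 19, 19, 280] c [ 0.6443 -0.071 ] enc [ 0.6442 -0.071 ]
[429, 219, 71, 56, 1099] c [ 0.4921 -0.3841] enc [ 0.4856 -0.3805]
[220, 299, 62, 52, 2104] c [0.2786 0.225 ] enc [0.2782 0.2263]
now [ 0.4844 -0.4439  0.2377] yaw -6.9 tilt -1.00 j6 -0.62 | roll(after which) -0.12 dx 9.683 dy 3.007 dz -0.056
```

```bash
python3 -m inch '[{"dx":0.7,"dy":0.25,"dz":-0.2,"roll":-0.12},{"dx":1,"dy":0.31,"dz":0,"roll":0},{"dx":1,"dy":0.31,"dz":0,"roll":0},{"dx":1,"dy":0.31,"dz":0,"roll":0},{"dx":1,"dy":0.31,"dz":0,"roll":0},{"dx":1,"dy":0.31,"dz":0,"roll":0},{"dx":1,"dy":0.31,"dz":0,"roll":0},{"dx":1,"dy":0.31,"dz":0,"roll":0}]' >/dev/null
python3 -m inch '[{"dx":1,"dy":0.31,"dz":0,"roll":0},{"dx":0.7,"dy":0.2,"dz":0,"roll":0},{"dx":0.28,"dy":0.07,"dz":0,"roll":0},{"dx":0,"dy":0,"dz":0,"roll":0},{"dx":0,"dy":0,"dz":0,"roll":0}]'|grep pos
python3 - <<'E'
from jars import *
c=cam('wrist','w10.png');caps(c)
plan(.6446,-.0713,.026,-6)
E
```

```text
position: [0.6441, -0.0727, 0.245]
[288, 174, 67, 65, 2187] c [ 0.6495 -0.0753] enc [ 0.6448 -0.071 ]
[195, 403, 80, 12, 515] c [ 0.5333 -0.2556] enc [ 0.5435 -0.2527]
now [ 0.6442 -0.0728  0.2451] yaw -6.0 tilt -1.00 j6 -0.01 | roll(after which) -0.00 dx 0.039 dy 0.007 dz 5.478
```

```bash
python3 -m inch '[{"dx":0.04,"dy":0,"dz":0.6,"roll":0},{"dx":0,"dy":0,"dz":1,"roll":0},{"dx":0,"dy":0,"dz":1,"roll":0},{"dx":0,"dy":0,"dz":1,"roll":0},{"dx":0,"dy":0,"dz":1,"roll":0},{"dx":0,"dy":0,"dz":0.85,"roll":0},{"dx":0,"dy":0,"dz":0,"roll":0},{"dx":0,"dy":0,"dz":0,"roll":0}]' |grep -E "pos|force"
python3 -m inch '[{"dx":0,"dy":0,"dz":0,"roll":0},{"dx":0,"dy":0,"dz":0,"roll":0},{"dx":0,"dy":0,"dz":0,"roll":0},{"dx":0,"dy":0,"dz":0,"roll":0},{"dx":0,"dy":0,"dz":0,"roll":0},{"dx":0,"dy":0,"dz":0,"roll":0}]' -1 40
python3 -m inch '[{"dx":0,"dy":0,"dz":0,"roll":0},{"dx":0,"dy":0,"dz":-0.6,"roll":0},{"dx":0,"dy":0,"dz":-1,"roll":0},{"dx":0,"dy":0,"dz":-1,"roll":0},{"dx":0,"dy":0,"dz":-1,"roll":0},{"dx":0,"dy":0,"dz":-1,"roll":0},{"dx":0,"dy":0,"dz":-0.9,"roll":0},{"dx":0,"dy":0,"dz":0,"roll":0}]'
python3 -c "
from jars import *
c=cam('top');caps(c)
plan(.497,-.354,.24,-7)"
```

```text
position: [0.6455, -0.0707, 0.0285]
force: [-0.3, -0.3, -0.6]
gripper_force: 0.0
t: 37.22
position: [0.6456, -0.0702, 0.0293]
tcp_rot: [0.001, 0.743, 0.669, 0.001]
force: [-2.5, -0.6, 8.3]
gripper_width: 0.0567
gripper_force: 40.6
t: 38.22
position: [0.6465, -0.0702, 0.2512]
tcp_rot: [0.002, 0.743, 0.669, 0.002]
force: [-0.8, 0.9, -1.7]
gripper_width: 0.0564
gripper_force: 43.2
[429, 219, 71, 57, 1299] c [ 0.4836 -0.397 ] enc [ 0.4857 -0.3844]
[220, 300, 62, 39, 1726] c [0.2883 0.2197] enc [0.279  0.2246]
now [ 0.6453 -0.0701  0.2487] yaw -6.0 tilt -1.00 j6 -0.01 | roll(after which) 0.13 dx -7.496 dy -2.815 dz 0.218
```

```bash
sed -i 's/    n,l,s,ct=cv2.connectedComponentsWithStats(m);out/    m=cv2.morphologyEx(m,cv2.MORPH_OPEN,np.ones((9,9)))\n&/' jars.py
python3 -m inch '[{"dx":-0.6,"dy":-0.23,"dz":0,"roll":0.12},{"dx":-1,"dy":-0.38,"dz":0,"roll":0},{"dx":-1,"dy":-0.38,"dz":0,"roll":0},{"dx":-1,"dy":-0.38,"dz":0,"roll":0},{"dx":-1,"dy":-0.38,"dz":0,"roll":0},{"dx":-1,"dy":-0.38,"dz":0,"roll":0},{"dx":-1,"dy":-0.38,"dz":0,"roll":0},{"dx":-0.6,"dy":-0.2,"dz":0,"roll":0}]' >/dev/null
python3 -m inch '[{"dx":-0.3,"dy":-0.1,"dz":0,"roll":0},{"dx":0,"dy":0,"dz":0,"roll":0},{"dx":0,"dy":0,"dz":0,"roll":0}]'|grep pos
python3 -c "
from jars import *
c=cam('top');caps(c,.071)
caps(cam('side'),.071)
plan(.497,-.354,.0325,-7)"
```

```text
position: [0.4977, -0.3536, 0.2468]
[485, 242, 13, 12, 152] c [ 0.4806 -0.46  ] enc [ 0.4808 -0.4608]
[221, 301, 59, 48, 2067] c [0.2789 0.2249] enc [0.2791 0.2242]
[140, 242, 72, 55, 2432] c [0.2649 0.1677] enc [0.2654 0.171 ]
[443, 307, 29, 29, 611] c [ 0.6527 -0.2963] enc [ 0.6535 -0.2885]
[444, 418, 33, 34, 926] c [ 0.4828 -0.4459] enc [ 0.4835 -0.4454]
now [ 0.4979 -0.3536  0.2471] yaw -6.9 tilt -1.00 j6 -0.50 | roll(after which) 0.02 dx -0.014 dy -0.020 dz 5.366
```

```bash
python3 -m inch '[{"dx":0,"dy":0,"dz":0.6,"roll":0},{"dx":0,"dy":0,"dz":1,"roll":0},{"dx":0,"dy":0,"dz":1,"roll":0},{"dx":0,"dy":0,"dz":1,"roll":0},{"dx":0,"dy":0,"dz":0.8,"roll":0},{"dx":0,"dy":0,"dz":0.5,"roll":0},{"dx":0,"dy":0,"dz":0.2,"roll":0},{"dx":0,"dy":0,"dz":0,"roll":0}]' |grep -E "pos|force"
python3 -m inch '[{"dx":0,"dy":0,"dz":0.12,"roll":0},{"dx":0,"dy":0,"dz":0.1,"roll":0},{"dx":0,"dy":0,"dz":0.05,"roll":0},{"dx":0,"dy":0,"dz":0,"roll":0},{"dx":0,"dy":0,"dz":0,"roll":0}]' |grep -E "pos|force"
```

```text
position: [0.4978, -0.3545, 0.0436]
force: [0.3, -0.3, -1.3]
gripper_force: 43.2
position: [0.4974, -0.3546, 0.0326]
force: [0.5, -0.1, -2.2]
gripper_force: 43.2
```

```bash
python3 -m inch '[{"dx":0,"dy":0,"dz":0.03,"roll":0},{"dx":0,"dy":0,"dz":0.03,"roll":0},{"dx":0,"dy":0,"dz":0,"roll":0},{"dx":0,"dy":0,"dz":0,"roll":0}]' |grep -E "pos|force"
python3 -m inch '[{"dx":0,"dy":0,"dz":0,"roll":0},{"dx":0,"dy":0,"dz":0,"roll":0},{"dx":0,"dy":0,"dz":0,"roll":0},{"dx":0,"dy":0,"dz":0,"roll":0}]' 1|grep -E "width|force"
python3 -m inch '[{"dx":0,"dy":0,"dz":-0.5,"roll":0},{"dx":0,"dy":0,"dz":-1,"roll":0},{"dx":0,"dy":0,"dz":-1,"roll":0},{"dx":0,"dy":0,"dz":-1,"roll":0},{"dx":0,"dy":0,"dz":-1,"roll":0},{"dx":0,"dy":0,"dz":-1,"roll":0},{"dx":0,"dy":0,"dz":-0.5,"roll":0}]'|grep pos
python3 - <<'E'
from jars import *
print('wrist');caps(cam('wrist'),.071)
c=cam('side','s11.png');caps(c,.071)
t=cam('top','t11.png')
# refine cartons: fit pose of top face + white label with top image: label centroid, and colour face
im=t['image'];hsv=cv2.cvtColor(im,cv2.COLOR_RGB2HSV)
for nm,cc in(('blue',(.459,.173)),('orange',(.461,-.1816))):
    u,v=proj(t,[*cc,.165])[0].astype(int)
    h=hsv[v-40:v+40,u-40:u+40].astype(int)
    white=(h[...,1]<60)&(h[...,2]>200)
    H=h[...,0];col=((H>100)&(H<125) if nm=='blue' else (H>8)&(H<22))&(h[...,1]>120)&(h[...,2]>(150 if nm=='blue' else 200))
    n,l,s,ct=cv2.connectedComponentsWithStats((white|col).astype(np.uint8));k=1+s[1:,4].argmax()
    P=cv2.findContours((l==k).astype(np.uint8),0,2)[0][0].reshape(-1,2)+[u-40,v-40]
    W=np.array([atz(t,a,b,.165)[:2] for a,b in P],np.float32);r=cv2.minAreaRect(W);print(nm,s[k],np.round(r[0],4),np.round(r[1],3),r[2])
    n,l,s,ct=cv2.connectedComponentsWithStats(white.astype(np.uint8));k=l[40,40]
    P=cv2.findContours((l==k).astype(np.uint8),0,2)[0][0].reshape(-1,2)+[u-40,v-40]
    W=np.array([atz(t,a,b,.165)[:2] for a,b in P],np.float32);r=cv2.minAreaRect(W);print(' label',np.round(r[0],4),np.round(r[1],3),r[2])
E
python3 - <<'E'
import cv2
a=cv2.imread('pics/t11.png')[130:350,140:520];cv2.imwrite('pics/t11c.png',cv2.resize(a,None,fx=2,fy=2,interpolation=cv2.INTER_CUBIC))
E
```

```text
position: [0.4976, -0.3546, 0.0322]
force: [-5.1, 5.2, 20.6]
gripper_force: 47.2
force: [-0.4, -0.8, 0.7]
gripper_width: 0.0854
gripper_force: 0.0
position: [0.498, -0.355, 0.2743]
wrist
[279, 136, 116, 188, 5953] c [ 0.5152 -0.4005] enc [ 0.5103 -0.3793]
[247, 194, 28, 124, 1407] c [ 0.434  -0.4002] enc [ 0.4395 -0.397 ]
[318, 194, 31, 39, 634] c [ 0.5107 -0.3681] enc [ 0.5082 -0.3658]
[140, 243, 72, 53, 2415] c [0.2649 0.1678] enc [0.2654 0.171 ]
[412, 374, 30, 32, 795] c [ 0.4964 -0.3569] enc [ 0.4956 -0.3554]
[444, 418, 33, 34, 926] c [ 0.4828 -0.4459] enc [ 0.4834 -0.4453]
blue [  22   23   38   36 1038] [0.4593 0.1726] [0.086 0.092] 6.7760796546936035
 label [0.459 0.173] [0.051 0.061] 6.993723392486572
orange [  21   23   39   35 1124] [ 0.4612 -0.1811] [0.087 0.095] 4.372021675109863
 label [ 0.4615 -0.1816] [0.05 0.06] 4.501920223236084
```

View pics/t11c.png

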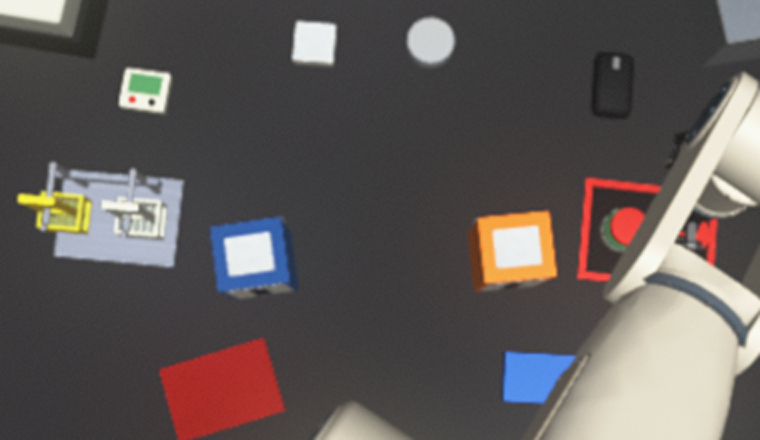

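```bash
python3 -m inch '[{"dx":0,"dy":0,"dz":-0.2,"roll":1},{"dx":0,"dy":0,"dz":0,"roll":1},{"dx":0,"dy":0,"dz":0,"roll":1},{"dx":0,"dy":0,"dz":0,"roll":1},{"dx":0,"dy":0,"dz":0,"roll":1},{"dx":0,"dy":0,"dz":0,"roll":1},{"dx":0,"dy":0,"dz":0,"roll":1},{"dx":0,"dy":0,"dz":0,"roll":1}]' -1 40 >/dev/null
python3 -m inch '[{"dx":0,"dy":0,"dz":0,"roll":1},{"dx":0,"dy":0,"dz":0,"roll":0.83},{"dx":0,"dy":0,"dz":0,"roll":0},{"dx":0,"dy":0,"dz":0,"roll":0}]'
python3 -c "
from h import *
plan(.3673,-.1882,.27,-85.6)"
```

```text
t: 44.9
position: [0.4971, -0.3543, 0.2775]
tcp_rot: [-0.0, 0.999, 0.04, -0.0]
force: [-0.3, -0.2, 0.7]
gripper_width: 0.0003
gripper_force: 0.0
now [ 0.4971 -0.3543  0.2775] yaw -85.4 tilt -1.00 j6 0.87 | roll(after which) 0.02 dx -2.917 dy -4.389 dz 0.187
```

```bash
python3 -m inch '[{"dx":-0.4,"dy":-0.6,"dz":0,"roll":0},{"dx":-0.6,"dy":-0.9,"dz":0,"roll":0},{"dx":-0.6,"dy":-0.9,"dz":0,"roll":0},{"dx":-0.6,"dy":-0.9,"dz":0,"roll":0},{"dx":-0.5,"dy":-0.7,"dz":0,"roll":0},{"dx":-0.22,"dy":-0.39,"dz":0,"roll":0},{"dx":0,"dy":0,"dz":0,"roll":0},{"dx":0,"dy":0,"dz":0,"roll":0}]'|grep pos
python3 -m inch '[{"dx":0,"dy":0,"dz":0.6,"roll":0},{"dx":0,"dy":0,"dz":0.9,"roll":0},{"dx":0,"dy":0,"dz":0.9,"roll":0},{"dx":0,"dy":0,"dz":0.7,"roll":0},{"dx":0,"dy":0,"dz":0,"roll":0},{"dx":0,"dy":0,"dz":0,"roll":0}]'|grep pos
python3 - <<'E'
from h import *
plan(.3673,-.1882,.148,-85.6)
c=cam('wrist','w12.png')
E
```

```text
position: [0.3684, -0.1892, 0.2783]
position: [0.3683, -0.1892, 0.1548]
now [ 0.3683 -0.1892  0.1548] yaw -85.6 tilt -1.00 j6 1.02 | roll(after which) 0.00 dx -0.022 dy -0.026 dz 0.170
```

View pics/w12.png

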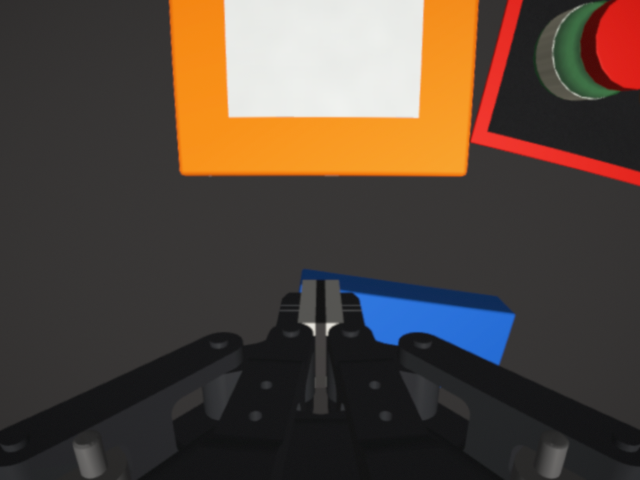

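```bash
python3 -m inch '[{"dx":0.2,"dy":-0.02,"dz":0.15,"roll":0},{"dx":0.3,"dy":0,"dz":0,"roll":0},{"dx":0.3,"dy":0,"dz":0,"roll":0},{"dx":0.15,"dy":0,"dz":0,"roll":0},{"dx":0.15,"dy":0,"dz":0,"roll":0},{"dx":0.15,"dy":0,"dz":0,"roll":0},{"dx":0.15,"dy":0,"dz":0,"roll":0},{"dx":0.15,"dy":0,"dz":0,"roll":0}]'|grep -E "pos|force"
python3 -m inch '[{"dx":0.15,"dy":0,"dz":0,"roll":0},{"dx":0.15,"dy":0,"dz":0,"roll":0},{"dx":0.15,"dy":0,"dz":0,"roll":0},{"dx":0.15,"dy":0,"dz":0,"roll":0},{"dx":0,"dy":0,"dz":0,"roll":0}]'|grep -E "pos|force"
python3 - <<'E'
from h import *
plan(.461+.997*.022,-.181+.077*.022,.148,-85.6)
c=cam('side','s13.png')
i=c['image'][180:400,250:470,::-1];cv2.imwrite('pics/s13c.png',cv2.resize(i,None,fx=2,fy=2))
E
```

```text
position: [0.4295, -0.1829, 0.1481]
force: [-0.7, -1.4, 0.9]
gripper_force: 0.5
position: [0.4536, -0.181, 0.1481]
force: [-0.3, 0.1, 0.0]
gripper_force: 0.0
now [ 0.4536 -0.181   0.1481] yaw -85.6 tilt -1.00 j6 1.11 | roll(after which) 0.01 dx 0.735 dy 0.014 dz 0.001
```

View pics/s13c.png

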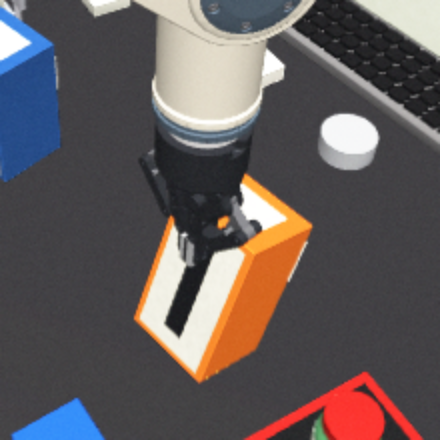

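```bash
python3 -m inch '[{"dx":0.15,"dy":0,"dz":0,"roll":0},{"dx":0.15,"dy":0,"dz":0,"roll":0},{"dx":0.15,"dy":0,"dz":0,"roll":0},{"dx":0.15,"dy":0,"dz":0,"roll":0},{"dx":0.15,"dy":0,"dz":0,"roll":0},{"dx":0.1,"dy":0,"dz":0,"roll":0},{"dx":0,"dy":0,"dz":0,"roll":0},{"dx":0,"dy":0,"dz":0,"roll":0}]'|grep -E "pos|force"
python3 -m inch '[{"dx":0,"dy":0,"dz":0,"roll":0},{"dx":0,"dy":0,"dz":0,"roll":0},{"dx":-0.5,"dy":0,"dz":-0.5,"roll":0},{"dx":-0.5,"dy":0,"dz":-1,"roll":0},{"dx":0,"dy":0,"dz":-1,"roll":0},{"dx":0,"dy":0,"dz":-0.6,"roll":0},{"dx":0,"dy":0,"dz":0,"roll":0}]'|grep -E "pos|force"
python3 - <<'E'
from jars import *
# blue: centre (.459,.173) yaw 6.9
a=np.radians(6.9);d=np.array([np.cos(a),np.sin(a)]);s=np.array([.459,.173])-.094*d
print(s);plan(*s,.27,-83.1)
c=cam('side','s14.png');caps(c,.071)
print(manip.recognise('side','carton3')[:3])
c=cam('top','t14.png');cv2.imwrite('pics/t14c.png',cv2.resize(c['image'][130:350,140:520,::-1],None,fx=2,fy=2))
E
```

```text
position: [0.4868, -0.1784, 0.148]
force: [-0.9, -0.6, 0.4]
gripper_force: 0.0
position: [0.448, -0.1819, 0.274]
force: [-0.3, 1.1, -1.0]
gripper_force: 0.0
[0.36568081 0.16170714]
now [ 0.448  -0.1819  0.274 ] yaw -85.6 tilt -1.00 j6 1.10 | roll(after which) -0.31 dx -1.012 dy -8.776 dz 0.100
[140, 243, 72, 53, 2413] c [0.2649 0.1678] enc [0.2654 0.171 ]
[412, 374, 30, 32, 797] c [ 0.4964 -0.3569] enc [ 0.4956 -0.3554]
[444, 418, 33, 34, 925] c [ 0.4828 -0.4459] enc [ 0.4834 -0.4453]
[{'rect': [348.1, 262.1, 88.8, 91.7], 'confidence': 0.82}, {'rect': [219.9, 187.3, 62.0, 86.9], 'confidence': 0.58}]
```

View pics/t14c.png

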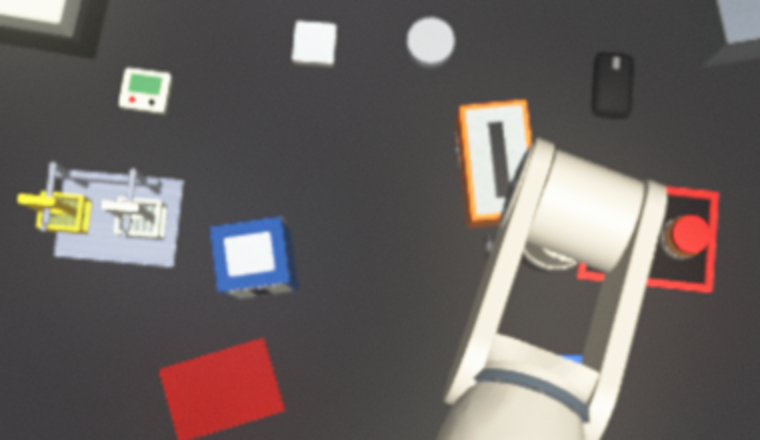

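```bash
python3 -m inch '[{"dx":-0.3,"dy":-0.6,"dz":0,"roll":-0.31},{"dx":-0.3,"dy":-1,"dz":0,"roll":0},{"dx":-0.3,"dy":-1,"dz":0,"roll":0},{"dx":-0.1,"dy":-1,"dz":0,"roll":0},{"dx":0,"dy":-1,"dz":0,"roll":0},{"dx":0,"dy":-1,"dz":0,"roll":0},{"dx":0,"dy":-1,"dz":0,"roll":0},{"dx":0,"dy":-1,"dz":0,"roll":0}]'|grep pos
python3 -m inch '[{"dx":0,"dy":-0.7,"dz":0,"roll":0},{"dx":0,"dy":-0.48,"dz":0,"roll":0},{"dx":0,"dy":0,"dz":0,"roll":0},{"dx":0,"dy":0,"dz":0,"roll":0}]'|grep pos
python3 -c "
from h import *
plan(.3657,.1617,.148,-83.1)"
```

```text
position: [0.3708, 0.1172, 0.2709]
position: [0.3658, 0.1624, 0.2714]
now [0.3658 0.1624 0.2714] yaw -83.1 tilt -1.00 j6 1.86 | roll(after which) 0.00 dx -0.003 dy 0.016 dz 3.084
```

```bash
python3 -m inch '[{"dx":0,"dy":0.02,"dz":0.6,"roll":0},{"dx":0,"dy":0,"dz":0.9,"roll":0},{"dx":0,"dy":0,"dz":0.9,"roll":0},{"dx":0,"dy":0,"dz":0.68,"roll":0},{"dx":0,"dy":0,"dz":0,"roll":0},{"dx":0,"dy":0,"dz":0,"roll":0}]'|grep pos
python3 - <<'E'
from jars import *
c=cam('wrist','w15.png');h=cv2.cvtColor(c['image'],cv2.COLOR_RGB2HSV)
m=(h[...,0]>100)&(h[...,0]<125)&(h[...,1]>150)&(h[...,2]>90);m[260:]=0
n,l,s,ct=cv2.connectedComponentsWithStats(m.astype(np.uint8));k=1+s[1:,4].argmax();print(s[k])
for x in(200,260,320,380,440):
    r=np.where(l[:,x]==k)[0];print(x,r.max() if len(r) else None)
for y in (60,120,160):
    r=np.where(l[y]==k)[0];print(y,r.min(),r.max())
E
```

```text
position: [0.3668, 0.1619, 0.1496]
[  165     0   321   180 30912]
200 178
260 178
320 178
380 177
440 178
60 169 482
120 173 478
160 176 475
```

Square to the tool and centred (176–475 about 325). Push.

```bash
python3 -m inch '[{"dx":0.2,"dy":0.03,"dz":0.04,"roll":0},{"dx":0.3,"dy":0,"dz":0,"roll":0},{"dx":0.3,"dy":0,"dz":0,"roll":0},{"dx":0.15,"dy":0,"dz":0,"roll":0},{"dx":0.15,"dy":0,"dz":0,"roll":0},{"dx":0.15,"dy":0,"dz":0,"roll":0},{"dx":0.15,"dy":0,"dz":0,"roll":0},{"dx":0.15,"dy":0,"dz":0,"roll":0}]'|grep -E "pos|force"
python3 -m inch '[{"dx":0.15,"dy":0,"dz":0,"roll":0},{"dx":0.15,"dy":0,"dz":0,"roll":0},{"dx":0.15,"dy":0,"dz":0,"roll":0},{"dx":0.15,"dy":0,"dz":0,"roll":0},{"dx":0.15,"dy":0,"dz":0,"roll":0},{"dx":0.15,"dy":0,"dz":0,"roll":0},{"dx":0.15,"dy":0,"dz":0,"roll":0},{"dx":0.15,"dy":0,"dz":0,"roll":0}]'|grep -E "pos|force"
python3 -m inch '[{"dx":0.15,"dy":0,"dz":0,"roll":0},{"dx":0.12,"dy":0,"dz":0,"roll":0},{"dx":0,"dy":0,"dz":0,"roll":0},{"dx":0,"dy":0,"dz":0,"roll":0},{"dx":0,"dy":0,"dz":0,"roll":0},{"dx":0,"dy":0,"dz":0,"roll":0}]'|grep -E "pos|force"
python3 -m inch '[{"dx":-0.5,"dy":0,"dz":-0.5,"roll":0},{"dx":-0.5,"dy":0,"dz":-1,"roll":0},{"dx":-0.5,"dy":0,"dz":-1,"roll":0},{"dx":-0.5,"dy":0,"dz":-1,"roll":0},{"dx":0,"dy":0,"dz":-1,"roll":0},{"dx":0,"dy":0,"dz":0,"roll":0},{"dx":0,"dy":0,"dz":0,"roll":0}]'|grep -E "pos|force"
python3 - <<'E'
from jars import *
c=cam('side','s16.png');caps(c,.071);c=cam('top','t16.png');caps(c,.071)
E
```

```text
position: [0.4283, 0.1685, 0.1473]
force: [-1.0, -0.2, 1.3]
gripper_force: 0.6
position: [0.476, 0.1743, 0.1473]
force: [0.4, 0.3, -0.4]
gripper_force: 0.0
position: [0.4862, 0.1755, 0.1473]
force: [0.6, -0.4, 0.0]
gripper_force: 0.0
position: [0.4065, 0.1658, 0.3268]
force: [-0.4, -0.9, 0.3]
gripper_force: 0.0
[140, 243, 72, 53, 2415] c [0.2649 0.1678] enc [0.2654 0.171 ]
[412, 373, 30, 33, 807] c [ 0.4966 -0.3566] enc [ 0.4956 -0.3554]
[444, 418, 33, 34, 926] c [ 0.4828 -0.4459] enc [ 0.4823 -0.4454]
[446, 234, 18, 18, 287] c [ 0.4971 -0.3559] enc [ 0.4971 -0.3565]
[477, 238, 21, 18, 337] c [ 0.4832 -0.4479] enc [ 0.4825 -0.4499]
[231, 302, 48, 43, 1561] c [0.2842 0.2127] enc [0.2838 0.2125]
```

View pics/s16.png

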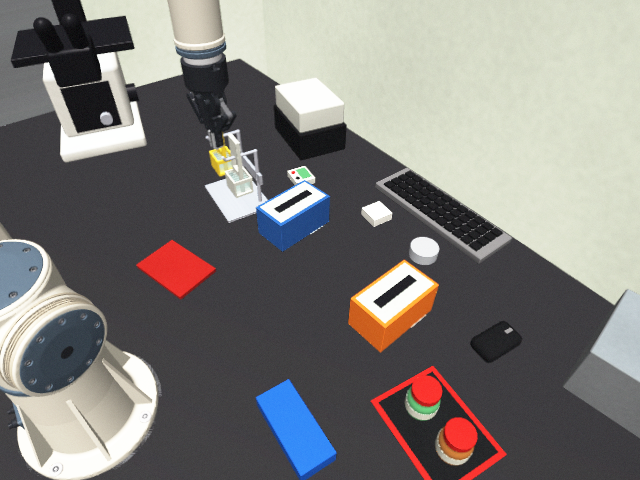

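```bash
python3 -c "
from station import manip
print(manip.finish_job())"
```

```text
the job is handed in; nothing more can be done
None
```

I've handed the job in: both racks hang on their own pegs, both jars stand on the pad, and the two cartons present (blue and orange) lie flat with their slots up. The last side and top pictures show everything in place and nothing else moved.

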